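# Add a slotted weight to a glass-bonding press

### The arm

A 6-joint arm with a two-finger parallel gripper is mounted at the origin on the work surface. World frame = base frame: x ahead of the robot, y to its left, z up, the work surface at z = 0. Lengths are in mm, angles in rad, forces in N, time in s.
With the tool pointing down it reaches from about 275 to 750 mm from the base axis. Payload 10.2 kg.
Tool frame: the origin (TCP) lies at the very end of the fingers, on their centre line; the grasp point (between the pads) lies 19 mm behind it; z points along the fingers, y is the line along which they close (so a half turn about z gives the same grasp; the last joint's range is limited). The gripper opens to 85 mm and grips with 20 to 120 N. Pads are 22 mm wide; open, the fingers measure 114 mm over their backs; the gripper's body (76 mm by 85 mm) begins 54 mm behind the grasp point. The pads swing forward as they close: fully open they stand 13 mm farther back than shut.
Start: joints at [-1.328, 0.313, 1.498, -0, 1.331, -0.223], TCP at [235.786, -469.08, 204.094] pointing down, gripper open.
Joint ranges: [-2.94, 2.94], [-0.97, 2.17], [0.19, 2.56], [-1.23, 4.37], [0.02, 3.11], [-2.88, 2.88]. Speed limits (rad/s): [2.39, 2.39, 3.01, 3.14, 3.14, 3.14].

### API

Orientations are given as a unit quaternion [w, x, y, z].
In Python, from rig import ctrl, optics gives the robot as it stands. The module is installed in compiled form; this text tells all that it offers.
- The arm moves only by the shell command python3 -m handwheel 'ROWS' [FORCE]. ROWS is JSON, a list that holds one entry, the list of rows, each a list of 5 numbers: the gripper command: -1 is fully open, 1 is shut, values between are in proportion, then the shift along the world's x, y, z in units of 50 mm (1.0 is 50 mm), then the turn about the world's z in units of 8 degrees (1.0 is 8 degrees). In form: [[[gripper, tx, ty, tz, twist], ...]]. A call has 1 to 10 rows; each row shifts and turns the commanded pose from where the row before left it; what a row does not reach is not made up. A row lasts 1/10 s, in which the tool goes at most 50 mm and 8.59 degrees, less where a joint would pass 70% of its speed; a pose out of reach is approached as far as the arm can. A call is refused whole if a number of a shift passes 1 or a number of a turn 1, either way. A call with a gripper value outside its range is refused whole. The fingers move at their own pace and stop on an object; FORCE is the grip in N (left out, the last holds). Time passes only in rows, so rows that do not move let the fingers close. It gives the time, the measured TCP pose, the force, the opening and the grip force at its end, in the units of the state.
- ctrl.sense(): the state, without advancing time (a new reading comes with each control period).
- optics.capture(name): name is "side" or "top" or "wrist"; returns a dict with "img" (384x512x3 uint8, blue, green, red), "K" (3x3 intrinsics, pixels), "R" (3x3) and "t" (3): a world point X has camera coordinates R X + t. Camera axes: x right, y down, z forward; pixel columns grow to the right and rows downward; lengths in mm; the calibration is good to about 2 mm. The wrist camera is an equidistant fisheye: a pixel r from the principal point sees the ray r / f radians off the axis. A picture is of the moment at which its call begins. There is no depth.
- ctrl.finish_job(): hands the job in; it is judged then, once.
The state is a dict: "time_s": time; "joints": joint angles; "dq": joint speeds; "tau": joint torques, N m; "eef_pos": TCP position; "ee_rot": TCP orientation; "force": force on the tool from outside, world axes, zero at the start; "wrist_torque": the same for the moment, N m; "grip_width": opening from 0.0 (shut) to 1.0 (fully open); "grip_force": force on a finger pad.
Only numpy, scipy, OpenCV 4.12 (cv2) and the standard library are available. Lean on these libraries where they do the work, as an engineer would, in place of code of your own. Each camera call takes 0.05 s, during which the arm holds its last target. There are 200 camera calls.

### The job

Add the large loose slotted weight to the press that is bonding the glass: slide it sideways onto the stem under the knob until the stem is home at the end of its slot, turn it on the stem so that its slot faces the front of the press, straight away from the column and so clear of the slots of the two weights already there, and lower it until it nests flat on top of them. Work gently: a hard push on the press, or lifting its plunger, would shift the glass; leave the other things on the table where they are.

Things in the scene. Friction and masses are not known exactly. Their poses are not given: they have to be found in the camera images.
- big_weight: large loose slotted steel weight, to be added: disc 60 mm across, 14 mm thick, about 250 g, flat on the table. Origin: centre of underside; z up; x points out of the slot's mouth. On top a boss 30 mm across, 3 mm high (17 mm in all); below, a recess 36 mm across, 4 mm deep, that nests loosely over the boss of the next weight. Grip its rim with the fingertips, across the slot
- big_slot (a point): middle of the big weight's slot mouth: 30 mm from its centre along its x axis, 7 mm above its underside. The slot is 11 mm wide, straight from the rim to a flat closed end 5 mm beyond the disc's centre (at x = -5 mm); over the outer 6 mm its mouth flares to 19 mm
- press: dead-weight bonding press, fixed to the table: grey base plate 180 x 150 x 12 mm, column at the back, an arm reaching forward from it, and a plunger that stands in the arm's guide on a piece of glass. Origin: on the table below the stem's middle position; z up; x points from the stem to the column; the front of the press is -x. A push above about 15 N on the press or its weights shifts the glass
- column (a point): top of the press's steel column (24 mm thick), 161 mm high, at x = 85 mm from the press's origin. The arm's clamp boss round it is 44 mm thick, 75 to 156 mm high. The arm is clamped wherever it suited the piece, swung up to 0.35 rad either way about the column: the stem is always 85 mm from the column's axis, but up to 29 mm to either side along the press's y; not reported: feel or look
- seat (a point): point fixed to the press's base frame, 136 mm straight above its origin: where the centre of the big weight's underside finally is when the arm is in the middle (up to 29 mm aside when swung). 136 mm is the flat top of the upper stacked weight; its boss reaches 139 mm
- knob (a point): point fixed to the press's base frame, 166 mm above its origin: middle of the underside of the stem's black knob (18 mm across, top 182 mm high) when the arm is in the middle. The stem is a rigid 8 mm round rod. A weight passes onto it under the knob with its underside 139 to 149 mm high
- plunger (a joint): height in m by which the plunger (rod, stem, pan and stacked weights) is lifted off the glass; 0 at rest, held down only by its own weight, free to lift 20 mm
- weight_low (a joint): lower of the two stacked weights (50 mm across, 10 mm thick): its turn about the stem in rad, counterclockwise from above; at 0 its slot points 60 degrees counterclockwise of the line from stem to column. Starts within 0.2 of 0; turns with slight friction
- weight_high (a joint): the same for the upper stacked weight; at 0 its slot points 60 degrees clockwise (from above) of the line from stem to column. Starts within 0.2 of 0
- small_weight: a spare loose slotted weight, not wanted now: same shape but 50 mm across and 10 mm thick with a 3 mm boss, flat on the table. Origin: centre of its underside
- jar: closed clear jar, 76 mm across, 100 mm high. Origin: centre of its underside
- tape: roll of blue masking tape lying flat, 90 mm across, 24 mm high. Origin: centre of its underside

How it is judged (in metres and radians):
On the way, in this order (a step that is already met when the one before it is completed fails the run):
1. the big weight is slid in at the stem, between the stack and the knob, its slot not yet facing the front (horizontal distance between big_weight and seat below 0.032 m and height (world z) of big_weight between 0.134 and 0.151 m and x of big_slot in the frame of press above -0.015 m), for 0.1 s.
2. it is turned on the stem until its slot faces the front (horizontal distance between big_weight and seat below 0.032 m and height (world z) of big_weight between 0.134 and 0.151 m and x of big_slot in the frame of press below -0.02 m), for 0.1 s.
At the end, for the whole second after the job is handed in: Big weight released, still and nested on the stack: underside within 1.5 mm of 136 mm high, level within 0.05 rad, centre within 32 mm of the seat point, slot mouth over 20 mm in front of the press's origin; stacked weights turned no further than 0.5 rad from 0; plunger on the glass (under 2 mm) (horizontal distance between big_weight and seat below 0.032 m and height (world z) of big_weight between 0.1345 and 0.1375 m and angle between big_weight's own z axis and vertical below 0.05 rad and x of big_slot in the frame of press below -0.02 m and value of joint weight_low between -0.5 and 0.5 rad and value of joint weight_high between -0.5 and 0.5 rad and value of joint plunger below 0.002 m and linear speed of big_weight below 0.01 m/s and angular speed of big_weight below 0.1 rad/s); the robot touches nothing.
It fails at once if the press was pushed with more than 15 N by the weight or the gripper (contact force between any of big_weight, the arm, the fingers and press above 15 N).
It fails at once if the plunger was lifted off the glass by more than 3 mm (value of joint plunger above 0.003 m).
It fails at once if the small weight, the jar or the tape was moved by more than 20 mm (distance of any of small_weight, jar, tape from where it was at the start of the episode above 0.02 m).
It also fails if it takes over 64 s, if anything falls off the work surface, if the arm or the gripper's body presses on something with over 40 N, if the wrist force passes 120 N, or if a joint passes its speed limit or range.

## Working session

There is one attempt and no reset: what is moved stays moved. The work goes in short steps, Python scripts to look and compute and a shell command to move; the robot and the scene stay as the last step left them, time stands still between calls to the robot, and variables do not carry over. Pictures are saved under pics/ and viewed, at most 10 in all, crops included, and the job is handed in when it is done.

```bash
mkdir -p pics
cat > h.py <<'E'
import numpy as np, cv2
from rig import ctrl, optics
def cap(n,f=None):
    d=optics.capture(n)
    if f: cv2.imwrite('pics/'+f,d['img'])
    return d
def ray(d,u,v):
    K,R,t=map(np.array,(d['K'],d['R'],d['t'])); 
    c=-R.T@t; r=R.T@np.linalg.inv(K)@np.array([u,v,1.]); return c,r/np.linalg.norm(r)
def onz(d,u,v,z):
    c,r=ray(d,u,v); return c+r*(z-c[2])/r[2]
def proj(d,X):
    p=np.array(d['R'])@np.array(X,float)+np.array(d['t']); q=np.array(d['K'])@p; return q[:2]/q[2]
def two(d1,p1,d2,p2):
    c1,r1=ray(d1,*p1);c2,r2=ray(d2,*p2)
    s=np.linalg.lstsq(np.c_[r1,-r2],c2-c1,rcond=None)[0]
    a,b=c1+s[0]*r1,c2+s[1]*r2; return (a+b)/2,np.linalg.norm(a-b)
E
python3 - <<'E'
from h import *
import pickle
a=cap('top','top0.png');b=cap('side','side0.png')
pickle.dump((a,b),open('v0.pkl','wb'))
for d in (a,b): print(np.round(-np.array(d['R']).T@np.array(d['t'])),np.round(d['K'],1).tolist())
s=ctrl.sense();print(s['force'],s['ee_rot'])
E
```

```text
[ 384.   29. 1112.] [[417.8, 0.0, 261.4], [0.0, 417.8, 194.2], [0.0, 0.0, 1.0]]
[455. 922. 628.] [[350.2, 0.0, 251.8], [0.0, 350.2, 195.9], [0.0, 0.0, 1.0]]
[ 0.06515438 -0.30118943 -0.08457735] [-5.57882732e-04  9.73004792e-01  2.30784234e-01 -5.42281956e-06]
```

View pics/top0.png

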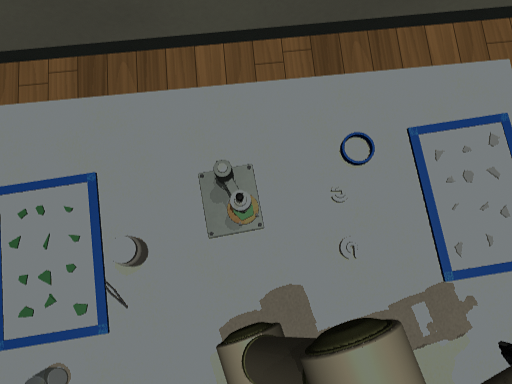

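View pics/side0.png

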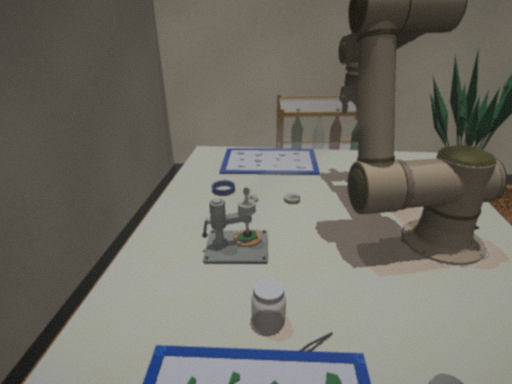

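The top view shows the press at (232,200), with the column at (223,169) and the knob at about (240,198). The weights are at (348,248) and (338,195), the tape at (357,148) and the jar at (125,250). I'll enlarge both weights and the press.

Run:
```python
from h import *
import pickle
a,b=pickle.load(open('v0.pkl','rb'))
i=a['img'];c1=cv2.resize(i[150:250,190:270],None,fx=5,fy=5,interpolation=cv2.INTER_CUBIC);
c2=cv2.resize(i[175:275,310:370],None,fx=5,fy=5,interpolation=cv2.INTER_CUBIC)
cv2.imwrite('pics/c.png',np.hstack([c1,c2]))
for n,u,v,z in (('A',348,248,14),('B',338,195,12),('col',223,166,161),('knob',240,198,182),('jar',122,250,100),('tape',357,148,24)): print(n,onz(a,u,v,z).round())
for u,v in ((200,174),(251,164),(263,230),(210,237)): print(onz(a,u,v,12).round())
```

```text
A [ 449. -202.   14.]
B [ 592. -195.   12.]
col [659.  96. 161.]
knob [574.  62. 182.]
jar [491. 358. 100.]
tape [ 714. -262.   24.]
[686. 170.  12.]
[701.  30.  12.]
[517.  14.  12.]
[512. 155.  12.]
```

View pics/c.png

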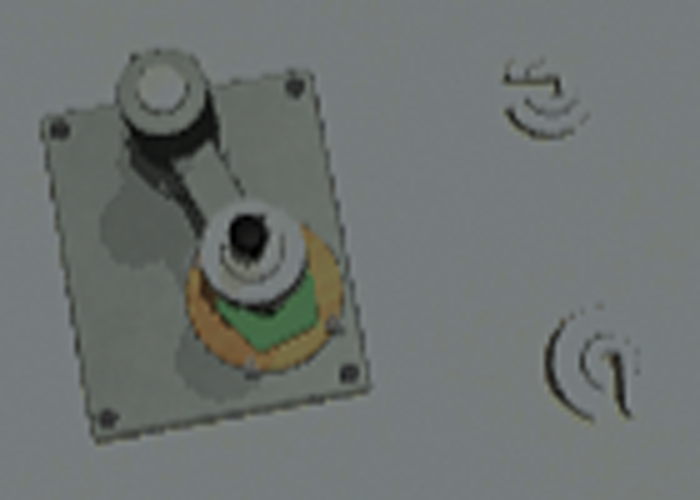

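The crop shows the press swung towards -y, with the knob at crop (248,235). The big weight is at (603,362) with its slot pointing down and to the right, and the small weight's slot points left. I'll go above the big weight and turn to grip across the slot.

```bash
python3 -m handwheel '[[[-1,0.43,0.53,0,1],[-1,0.43,0.53,0,1],[-1,0.43,0.53,0,1],[-1,0.43,0.53,0,1],[-1,0.43,0.53,0,1],[-1,0.43,0.53,0,1],[-1,0.43,0.53,0,1],[-1,0.43,0.53,0,1],[-1,0.43,0.53,0,1],[-1,0.4,0.53,0,1]]]' 30; python3 -m handwheel '[[[-1,0,0,-0.1,1],[-1,0,0,-0.1,1],[-1,0,0,-0.1,1],[-1,0,0,-0.1,1],[-1,0,0,-0.1,1],[-1,0,0,-0.1,1],[-1,0,0,-0.1,1],[-1,0,0,-0.1,1],[-1,0,0,-0.1,1],[-1,0,0,0,1]]]' ; python3 -m handwheel '[[[-1,0,0,0,1],[-1,0,0,0,0.9],[-1,0,0,0,0],[-1,0,0,0,0]]]'
python3 - <<'E'
from h import *
import pickle
s=ctrl.sense(); q=s['ee_rot'];print(s['joints'],2*np.degrees(np.arctan2(q[2],q[1]))-90)
d=cap('wrist','w1.png');pickle.dump((d,s),open('w1.pkl','wb'))
print({k:np.round(v,2).tolist() for k,v in d.items() if k!='img'})
E
```

```text
time_s: 1.1
eef_pos: [450.0, -202.8, 203.9]
ee_rot: [-0.0, 0.595, 0.804, 0.0]
force: [-0.0, 0.0, 0.5]
grip_width: 1.0
grip_force: 0.0
time_s: 2.1
eef_pos: [448.9, -203.7, 158.2]
ee_rot: [-0.001, -0.061, 0.998, 0.001]
force: [0.2, 0.3, 0.3]
grip_width: 0.999
grip_force: 0.0
time_s: 2.5
eef_pos: [449.2, -204.0, 158.9]
ee_rot: [-0.0, -0.188, 0.982, 0.0]
force: [-0.2, 0.1, 0.1]
grip_width: 0.998
grip_force: 0.0
[-6.64262706e-01  2.85304378e-01  1.65810029e+00  1.35891020e-05
  1.19860539e+00 -2.61374096e+00] 111.69659263585194
{'K': [[297.32, 0.0, 256.39], [0.0, 297.32, 188.66], [0.0, 0.0, 1.0]], 'R': [[-0.37, 0.93, -0.0], [0.88, 0.35, 0.31], [0.29, 0.11, -0.95]], 't': [355.82, -351.6, 231.64]}
```

View pics/w1.png

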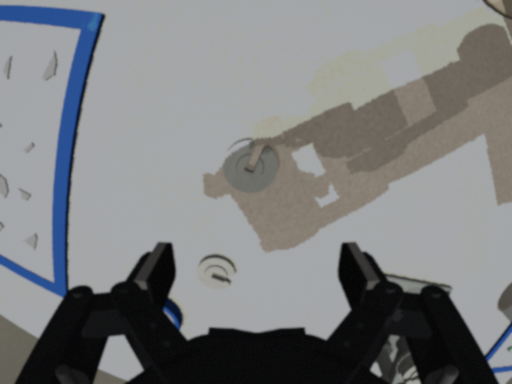

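The wrist view shows the big weight at (251,168), in the arm's shadow, with its slot pointing up to about (258,148). The small weight is at (217,270). I'll measure by rays.

```bash
cat >> h.py <<'E'
def fray(d,u,v):
    K,R,t=map(np.array,(d['K'],d['R'],d['t']));a=np.array([(u-K[0,2])/K[0,0],(v-K[1,2])/K[1,1]])
    th=np.hypot(*a); r=np.array([*(a/max(th,1e-9)*np.sin(th)),np.cos(th)]); return -R.T@t,R.T@r
def fonz(d,u,v,z):
    c,r=fray(d,u,v);return c+r*(z-c[2])/r[2]
def fproj(d,X):
    p=np.array(d['R'])@np.array(X,float)+np.array(d['t']);th=np.arctan2(np.hypot(p[0],p[1]),p[2]);K=d['K']
    e=p[:2]/np.hypot(p[0],p[1])*th; return np.array([K[0][2]+K[0][0]*e[0],K[1][2]+K[1][1]*e[1]])
E
python3 - <<'E'
from h import *
import pickle
d,s=pickle.load(open('w1.pkl','rb'))
for n,u,v,z in (('big',251,168,14),('mouth',259,146,7),('small',217,270,10)): print(n,fonz(d,u,v,z).round(1))
print(fproj(d,[449.2,-204,0]))
i=d['img'];c=cv2.resize(i[125:205,210:290],None,fx=7,fy=7,interpolation=cv2.INTER_CUBIC)
hs=cv2.cvtColor(i,cv2.COLOR_BGR2HSV)
for p in ((235,170),(215,185),(230,140),(256,155),(245,165)): print(p,hs[p[1],p[0]])
m=((hs[...,1]<40)&(hs[...,2]<150)).astype(np.uint8)*255
cm=cv2.resize(m[125:205,210:290],(280,280),interpolation=0)
cv2.imwrite('pics/c2.png',np.hstack([c[:, :],cv2.cvtColor(np.vstack([cm,cm*0]),8)])[:560,:790])
E
```

```text
big [ 450.9 -210.2   14. ]
mouth [ 426.2 -210.6    7. ]
small [ 593.  -201.9   10. ]
[256.82432608 165.57158826]
(235, 170) [ 35  14 112]
(215, 185) [ 17  38 134]
(230, 140) [100   5 168]
(256, 155) [ 17  38 135]
(245, 165) [ 23  21 108]
```

View pics/c2.png

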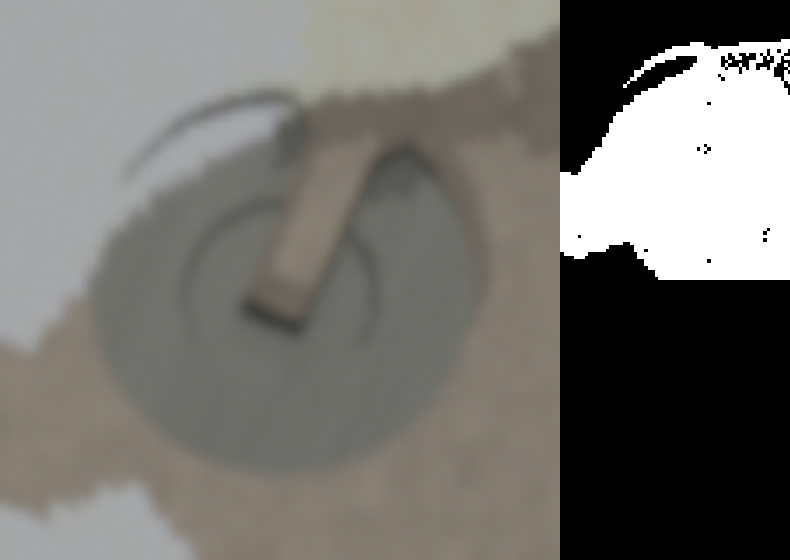

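The crop shows the disc centre at (285,283), which is image (250.7,165.4). The slot axis runs from (275,315) to (341,145).

Run:
```python
from h import *
import pickle
d,s=pickle.load(open('w1.pkl','rb'))
f=lambda x,y:fonz(d,210+x/7,125+y/7,14)
L,Rr,T,B=f(92,283),f(478,283),f(285,97),f(285,472)
print('c',f(285,283).round(1),(L+Rr)[:2]/2,(T+B)[:2]/2,'diam',np.linalg.norm(L-Rr),np.linalg.norm(T-B))
for p,q in (((275,315),(341,145)),((245,305),(310,140)),((305,325),(372,150))):
    v=f(*q)-f(*p);print(np.degrees(np.arctan2(v[1],v[0])),f(*p))
```

```text
c [ 448.4 -211.5   14. ] [ 448.30549242 -211.60033803] [ 449.20314713 -211.20961042] diam 60.33116613065785 60.3969915572675
-179.20340664762105 [ 453.73297649 -211.10090949   14.        ]
-179.68315447430413 [ 453.95280367 -216.05073469   14.        ]
-178.73977624419146 [ 453.51006952 -206.14235596   14.        ]
```

The measured diameter (60.3 mm) and slot (10 mm wide, end 5 mm past the centre) both agree with the sizes given. The slot points at about 181°. I'll line up, half close and descend.

```bash
python3 -m handwheel '[[[-0.6,0,-0.15,-0.2,-1],[-0.6,0,0,-0.4,-1],[-0.6,0,0,-0.4,-0.6],[-0.6,0,0,-0.4,0],[-0.6,0,0,-0.4,0],[-0.6,0,0,-0.4,0],[-0.6,0,0,-0.3,0],[-0.6,0,0,-0.15,0],[-0.6,0,0,0,0],[-0.6,0,0,0,0]]]' 30
python3 - <<'E'
from h import *
cap('wrist','w2.png')
E
```

```text
time_s: 3.55
eef_pos: [449.6, -211.8, 27.2]
ee_rot: [0.0, -0.009, 1.0, -0.0]
force: [0.7, 0.4, 1.0]
grip_width: 0.801
grip_force: 0.0
```

View pics/w2.png

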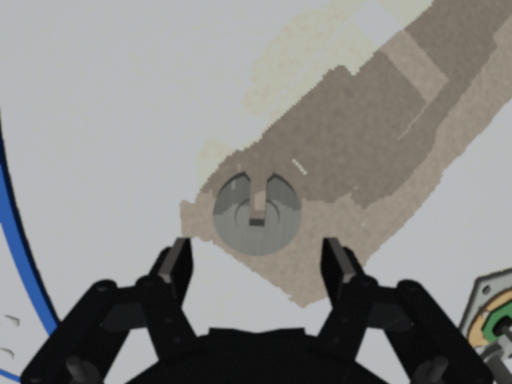

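The weight is centred between the fingers at (257,212), with its slot straight along the image columns. I'll descend until I feel the table.

```bash
python3 -m handwheel '[[[-0.6,0,0,-0.16,0],[-0.6,0,0,-0.16,0],[-0.6,0,0,-0.1,0],[-0.6,0,0,0,0]]]'; python3 -m handwheel '[[[-0.6,0,0,-0.05,0],[-0.6,0,0,0,0]]]';python3 -m handwheel '[[[-0.6,0,0,-0.05,0],[-0.6,0,0,0,0]]]'; python3 -m handwheel '[[[-0.6,0,0,-0.04,0],[-0.6,0,0,0,0]]]'
```

```text
time_s: 4.0
eef_pos: [448.9, -211.3, 4.7]
ee_rot: [-0.001, -0.009, 1.0, 0.001]
force: [-0.3, 0.9, -0.4]
grip_width: 0.798
grip_force: 0.0
time_s: 4.2
eef_pos: [449.3, -211.6, 3.0]
ee_rot: [-0.0, -0.009, 1.0, 0.0]
force: [-0.0, -0.0, -0.1]
grip_width: 0.8
grip_force: 0.0
time_s: 4.4
eef_pos: [449.2, -211.5, 0.4]
ee_rot: [-0.0, -0.01, 1.0, 0.0]
force: [0.4, 0.5, 0.1]
grip_width: 0.799
grip_force: 0.0
time_s: 4.6
eef_pos: [449.2, -211.5, -1.6]
ee_rot: [-0.0, -0.01, 1.0, 0.0]
force: [-0.6, -0.4, 0.0]
grip_width: 0.805
grip_force: 0.0
```

```bash
python3 -m handwheel '[[[-0.6,0,0,-0.04,0],[-0.6,0,0,0,0]]]'; python3 -m handwheel '[[[-0.6,0,0,-0.02,0],[-0.6,0,0,0,0]]]';python3 -m handwheel '[[[1,0,0,0,0],[1,0,0,0,0],[1,0,0,0,0],[1,0,0,0,0],[1,0,0,0,0]]]' 40
```

```text
time_s: 4.8
eef_pos: [449.2, -211.5, -3.6]
ee_rot: [-0.0, -0.009, 1.0, 0.0]
force: [-1.1, -0.3, 0.1]
grip_width: 0.801
grip_force: 0.0
time_s: 5.0
eef_pos: [449.3, -211.5, -4.5]
ee_rot: [-0.0, -0.01, 1.0, 0.0]
force: [-0.2, -0.4, 0.4]
grip_width: 0.802
grip_force: 0.0
time_s: 5.5
eef_pos: [449.3, -211.6, -4.4]
ee_rot: [0.0, -0.009, 1.0, -0.0]
force: [-0.7, 0.2, -0.7]
grip_width: 0.001
grip_force: 0.0
```

Run:
```python
from h import *
d=cap('wrist');e=cap('side')
cv2.imwrite('pics/w3.png',np.hstack([cv2.resize(d['img'][120:384,80:432],None,fx=1.2,fy=1.2),cv2.resize(e['img'][150:216,240:330],(360,316),interpolation=cv2.INTER_CUBIC)]))
```

```text
Traceback (most recent call last):
ValueError: all the input array dimensions except for the concatenation axis must match exactly, but along dimension 0, the array at index 0 has size 317 and the array at index 1 has size 316
```

Run:
```python
from h import *
d=cap('wrist');e=cap('side')
cv2.imwrite('pics/w3.png',np.hstack([cv2.resize(d['img'][120:384,80:432],(420,316)),cv2.resize(e['img'][150:216,240:330],(360,316),interpolation=cv2.INTER_CUBIC)]))
```

```text
(no output)
```

View pics/w3.png

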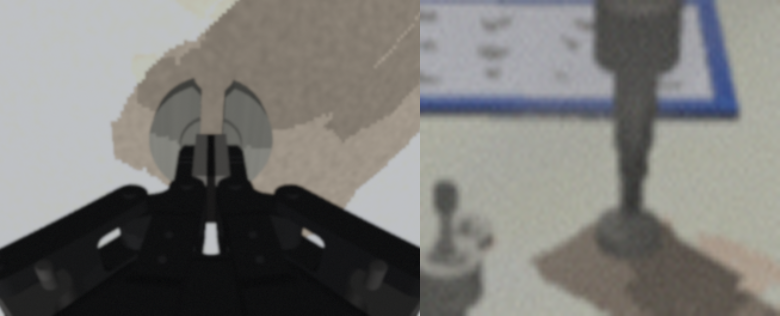

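Run:
```python
from h import *
s=ctrl.sense();p=s['eef_pos'];print(p,s['force'],s['grip_width'])
d=cap('wrist')
for z in (-5,0,5,10,15,20,25,30,40): print(z,fproj(d,[p[0],p[1],z]).round(1), fproj(d,[p[0]-10,p[1],z]).round(1))
K,R,t=d['K'],np.array(d['R']),np.array(d['t']);c=-R.T@t;print('cam',c.round(1))
print('centre check',[fonz(d,u,v,14).round(1) for u,v in ((206,233),(307,233),(257,187))])
```

```text
[ 449.30121808 -211.5969253    -4.39728592] [ 0.07422    -0.74038644  0.8941928 ] 0.0008240455258842111
-5 [257.2 224.5] [257.5 209.9]
0 [257.2 227.9] [257.5 213.1]
5 [257.2 231.5] [257.5 216.3]
10 [257.2 235.3] [257.6 219.8]
15 [257.2 239.2] [257.6 223.4]
20 [257.3 243.4] [257.6 227.3]
25 [257.3 247.8] [257.7 231.4]
30 [257.3 252.4] [257.7 235.7]
40 [257.3 262.5] [257.8 245.1]
cam [ 369.4 -213.5  166.1]
centre check [array([ 446.6, -241.2,   14. ]), array([ 445.5, -183. ,   14. ]), array([ 418.3, -212.3,   14. ])]
```

The picture shows the fingers shut just above the boss, with the tips at (258,233). By ray that puts them about 27 mm up, so the tips stand some 30 mm higher than the reported TCP. The weight hasn't moved. I'll reopen and go lower by feel.

```bash
python3 -m handwheel '[[[-0.6,0,0,0,0],[-0.6,0,0,0,0],[-0.6,0,0,0,0],[-0.6,0,0,0,0],[-0.6,0,0,-0.1,0],[-0.6,0,0,-0.1,0],[-0.6,0,0,-0.1,0],[-0.6,0,0,0,0]]]' 30; python3 -m handwheel '[[[-0.6,0,0,-0.05,0],[-0.6,0,0,-0.05,0],[-0.6,0,0,0,0]]]'; python3 -m handwheel '[[[-0.6,0,0,-0.05,0],[-0.6,0,0,0,0]]]'; python3 -m handwheel '[[[-0.6,0,0,-0.04,0],[-0.6,0,0,0,0]]]'
```

```text
time_s: 6.55
eef_pos: [448.8, -211.2, -20.3]
ee_rot: [-0.001, -0.009, 1.0, 0.001]
force: [0.9, -0.8, 0.1]
grip_width: 0.797
grip_force: 0.0
time_s: 6.85
eef_pos: [449.2, -211.5, -24.7]
ee_rot: [-0.0, -0.009, 1.0, 0.0]
force: [-0.2, 0.5, 0.2]
grip_width: 0.8
grip_force: 0.0
time_s: 7.05
eef_pos: [449.2, -211.5, -27.1]
ee_rot: [-0.0, -0.009, 1.0, 0.0]
force: [-0.0, 0.2, 0.4]
grip_width: 0.8
grip_force: 0.0
time_s: 7.25
eef_pos: [449.2, -211.5, -29.1]
ee_rot: [-0.0, -0.009, 1.0, 0.0]
force: [0.1, 0.1, 0.2]
grip_width: 0.803
grip_force: 0.0
```

```bash
python3 -m handwheel '[[[-0.6,0,0,-0.04,0],[-0.6,0,0,0,0]]]'; python3 -m handwheel '[[[-0.6,0,0,-0.04,0],[-0.6,0,0,0,0]]]'
python3 - <<'E'
from h import *
d=cap('wrist');s=ctrl.sense();p=s['eef_pos']
print(p,s['force'])
for h in (30,35,40,45): print(h,fproj(d,[p[0]-11,p[1]+34,p[2]+h]).round(1),fproj(d,[p[0]-11,p[1]-34,p[2]+h]).round(1))
cv2.imwrite('pics/w4.png',cv2.resize(d['img'][160:330,110:400],None,fx=2.7,fy=2.7))
E
```

```text
time_s: 7.45
eef_pos: [449.2, -211.5, -31.1]
ee_rot: [-0.0, -0.009, 1.0, 0.0]
force: [-0.6, 0.3, 0.7]
grip_width: 0.799
grip_force: 0.0
time_s: 7.65
eef_pos: [449.2, -211.5, -33.1]
ee_rot: [-0.0, -0.009, 1.0, 0.0]
force: [-0.2, 0.1, 0.6]
grip_width: 0.8
grip_force: 0.0
[ 449.23465605 -211.54025795  -33.02436801] [-0.10564217  0.10286876  0.59529445]
30 [321.3 230.7] [193.7 228.6]
35 [323.2 234.9] [191.8 232.8]
40 [325.2 239.4] [189.9 237.2]
45 [327.3 244.1] [187.8 241.9]
```

View pics/w4.png

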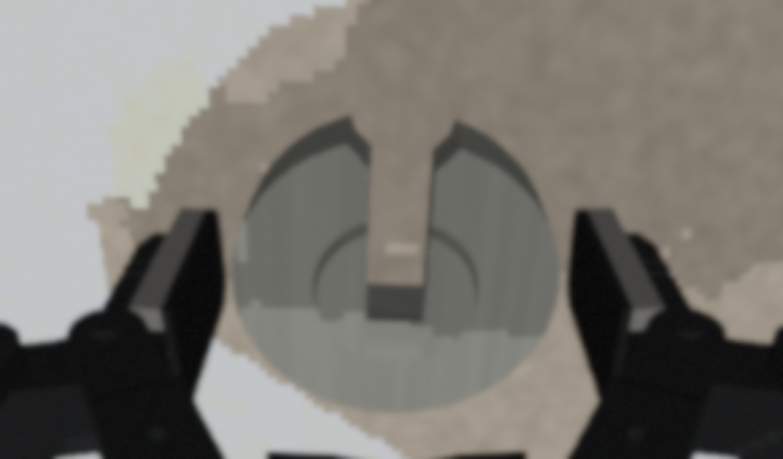

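The tips, at crop (215,210) and (575,210), stand either side of the disc about 6 mm above the table. I'll go 3 mm lower and close.

```bash
python3 -m handwheel '[[[-0.6,0,0,-0.04,0],[-0.6,0,0,-0.02,0],[-0.6,0,0,0,0]]]'; python3 -m handwheel '[[[1,0,0,0,0],[1,0,0,0,0],[1,0,0,0,0],[1,0,0,0,0],[1,0,0,0,0]]]' 50
```

```text
time_s: 8.0
eef_pos: [449.5, -211.7, -34.5]
ee_rot: [0.0, -0.01, 1.0, -0.0]
force: [-5.8, 3.5, 20.3]
grip_width: 0.801
grip_force: 10.4
time_s: 8.5
eef_pos: [451.2, -212.8, -32.0]
ee_rot: [0.002, -0.01, 1.0, -0.002]
force: [-7.5, 5.2, 46.0]
grip_width: 0.688
grip_force: 68.8
```

The tips met the table. I'll open a little, rise 4 mm and grip again free of load.

```bash
python3 -m handwheel '[[[-0.6,0,0,0.04,0],[-0.6,0,0,0.06,0],[-0.6,0,0,0,0],[-0.6,0,0,0,0]]]' 40; python3 -m handwheel '[[[1,0,0,0,0],[1,0,0,0,0],[1,0,0,0,0],[1,0,0,0,0],[1,0,0,0,0]]]' 50
python3 - <<'E'
from h import *
s=ctrl.sense();print(s['force'],s['wrist_torque'])
E
```

```text
time_s: 8.9
eef_pos: [449.1, -211.5, -31.2]
ee_rot: [-0.0, -0.009, 1.0, 0.0]
force: [0.1, -0.1, 0.3]
grip_width: 0.794
grip_force: 0.0
time_s: 9.4
eef_pos: [449.2, -211.6, -30.7]
ee_rot: [-0.0, -0.01, 1.0, 0.0]
force: [-2.4, 0.0, 7.0]
grip_width: 0.68
grip_force: 53.4
[-2.36079564  0.03544915  7.00556171] [ 0.15325147  0.29279599 -0.05268343]
```

Gripped: the opening matches about 60 mm. I'll lift 150 mm, then carry it to the -y side of the press, turning the slot towards the stem.

```bash
python3 -m handwheel '[[[1,0,0,0.2,0],[1,0,0,0.5,0],[1,0,0,0.6,0],[1,0,0,0.6,0],[1,0,0,0.6,0],[1,0,0,0.4,0],[1,0,0,0.1,0],[1,0,0,0,0]]]' 60; python3 -m handwheel '[[[1,0.1,0.15,0,-0.9],[1,0.25,0.35,0,-0.9],[1,0.25,0.35,0,-0.9],[1,0.25,0.4,0,-0.9],[1,0.25,0.4,0,-0.9],[1,0.25,0.4,0,-0.9],[1,0.25,0.4,0,-0.9],[1,0.25,0.4,0,-0.9],[1,0.25,0.4,0,-0.9],[1,0.25,0.35,0,-0.9]]]';  python3 -m handwheel '[[[1,0.15,0.2,0,-0.9],[1,0,0.1,0,-0.9],[1,0,0,0,0],[1,0,0,0,0]]]'
python3 - <<'E'
from h import *
import pickle
a=cap('top');b=cap('side');w=cap('wrist');s=ctrl.sense();q=s['ee_rot']
print(s['joints'],s['force'],'gripyaw',2*np.degrees(np.arctan2(q[2],q[1]))-90)
pickle.dump((a,b,w,s),open('v1.pkl','wb'))
A=cv2.resize(a['img'][150:250,190:290],(400,400),interpolation=cv2.INTER_CUBIC)
B=cv2.resize(b['img'][170:270,190:290],(400,400),interpolation=cv2.INTER_CUBIC)
W=cv2.resize(w['img'],(267,200));Z=np.zeros((200,800,3),np.uint8)
Z[:,:267]=W;cv2.imwrite('pics/v1.png',np.vstack([np.hstack([A,B]),Z]))
E
```

```text
time_s: 10.2
eef_pos: [449.2, -211.5, 119.0]
ee_rot: [0.0, -0.009, 1.0, -0.0]
force: [0.4, 0.7, -3.6]
grip_width: 0.673
grip_force: 65.8
time_s: 11.2
eef_pos: [566.4, -30.3, 117.1]
ee_rot: [-0.002, 0.582, 0.813, -0.001]
force: [-0.1, -0.6, -3.4]
grip_width: 0.675
grip_force: 65.8
time_s: 11.6
eef_pos: [573.7, -16.7, 117.9]
ee_rot: [-0.001, 0.676, 0.737, -0.001]
force: [-0.1, -0.1, -2.4]
grip_width: 0.673
grip_force: 65.8
[-2.33471226e-01  4.96624981e-01  1.46073538e+00 -2.98089668e-05
  1.18496499e+00 -3.16549539e-01] [-0.48038205  0.20202972 -2.16555393] gripyaw 4.760680034185398
```

View pics/v1.png

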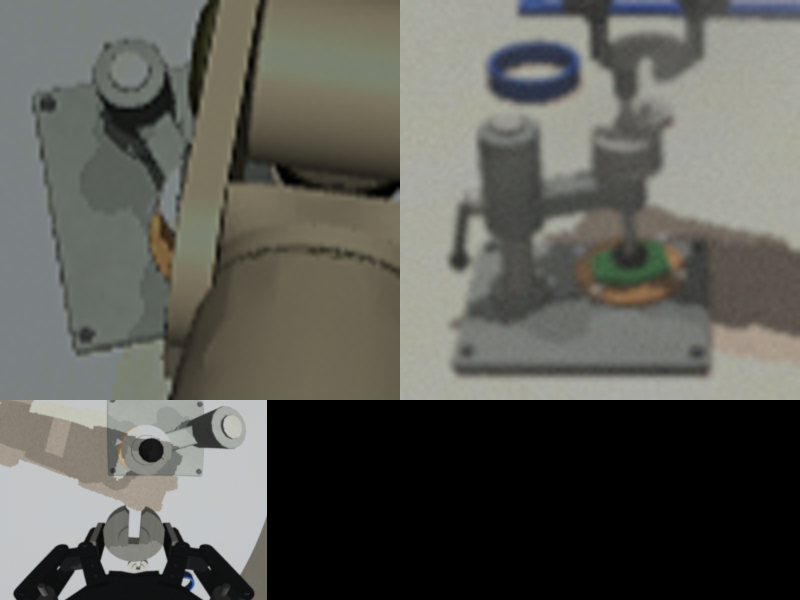

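The wrist view shows the held weight with its slot towards the press. The knob is at about (288,96), slightly right of the slot axis. I'll measure the knob by mask from the wrist and first top views, and the slot in the wrist view.

Run:
```python
from h import *
import pickle
a0,b0=pickle.load(open('v0.pkl','rb'));a,b,w,s=pickle.load(open('v1.pkl','rb'));p=s['eef_pos']
def dark(img,x0,y0,x1,y1,th):
    g=img[y0:y1,x0:x1].max(2); m=(g<th).astype(np.uint8)
    n,l,st,c=cv2.connectedComponentsWithStats(m); k=1+np.argmax(st[1:,4]); return c[k]+[x0,y0],st[k]
kw,sw=dark(w['img'],265,75,312,120,40); ka,sa=dark(a0['img'],232,188,248,205,45)
print('wrist knob',kw,sw,'top',ka,sa)
c,r=fray(w,*kw)
print('knob wrist z182',fonz(w,*kw,182),'z170',fonz(w,*kw,170),'top z182',onz(a0,*ka,182))
c2,r2=ray(a0,*ka);t=np.linalg.lstsq(np.c_[r,-r2],c2-c,rcond=None)[0];print('tri',c+t[0]*r,c2+t[1]*r2)
cv2.imwrite('pics/v2.png',np.hstack([cv2.resize(w['img'][60:130,240:340],(400,280),interpolation=2),cv2.resize(w['img'][200:270,210:310],(400,280),interpolation=2)]))
col=onz(a0,190+162/5,150+88/5,161);print('col',col)
u0=lambda x,y:onz(a0,190+x/5,150+y/5,12)
C=[u0(40,118),u0(310,70),u0(370,390),u0(97,440)];f=(C[0]+C[1]-C[2]-C[3])/2;print('yaw',np.degrees(np.arctan2(f[1],f[0])),np.linalg.norm(f))
for n,q in (('col wrist',(231,426)),): print(n,fonz(w,q[0]*512/267,(q[1]-400)*1.92,161))
```

```text
wrist knob [289.34007585  96.28761062] [   2    0   45   44 1582] top [239.11764706 196.8627451 ] [ 4  5  7  9 51]
knob wrist z182 [578.87867209  62.54974129 182.        ] z170 [580.1853699   62.61197518 170.        ] top z182 [577.17274534  63.31746306 182.        ]
tri [580.32423008  62.61858865 168.72478389] [579.93815252  63.81215817 168.68893337]
col [655.52111017  97.36245688 161.        ]
yaw 5.4726998951070644 178.71191004248251
col wrist [654.38915007  97.85728552 161.        ]
```

View pics/v2.png

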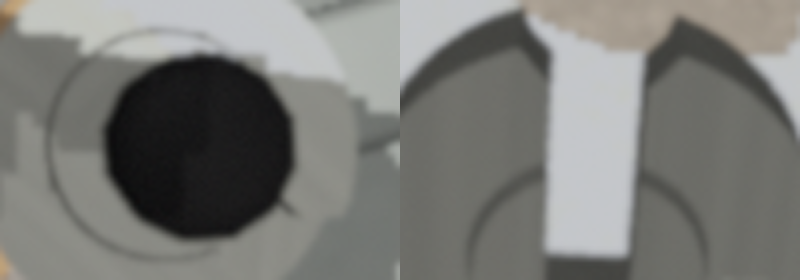

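Run:
```python
from h import *
import pickle
a,b,w,s=pickle.load(open('v1.pkl','rb'));p=s['eef_pos']
zt=p[2]+31+14
e=fonz(w,257,264,zt+3)[:2];m=fonz(w,259.3,213,zt)[:2];L=fonz(w,247,215,zt);R=fonz(w,270.5,215,zt)
d=(m-e)/np.linalg.norm(m-e);st=np.array([578.3,62.7]);n=np.array([-d[1],d[0]])
print('end',e,'mouth',m,'ang',np.degrees(np.arctan2(d[1],d[0])),'width',np.linalg.norm(L-R),'len',np.linalg.norm(m-e))
print('tcp',p,'stem lateral off(left+)',n@(st-e),'along from end',d@(st-e), 'from tcp frame: ',n@(st-p[:2]),d@(st-p[:2]))
```

```text
end [573.94048501 -15.98946457] mouth [572.84589601   9.6357419 ] ang 92.4459209045909 width 10.767732486840574 len 25.648573681115412
tcp [574.0239898  -16.97214108 118.6960857 ] stem lateral off(left+) -7.713726948334403 along from end 78.431725865313 from tcp frame:  -7.672235342681122 79.41707078343237
```

The column-to-stem distance measures 84 mm against 85 given, so the stem is at about (578, 63). I'll line up about 19 mm short of the stem at entry height and look again.

```bash
python3 -m handwheel '[[[1,0.07,0.15,-0.05,0],[1,0.07,0.2,-0.06,0],[1,0,0.2,0,0],[1,0,0.06,0,0],[1,0,0,0,0],[1,0,0,0,0]]]'
python3 - <<'E'
from h import *
import pickle
w=cap('wrist');b=cap('side');s=ctrl.sense();print(s['eef_pos'],s['force']);pickle.dump((w,b,s),open('v3.pkl','wb'))
cv2.imwrite('pics/v3.png',np.hstack([cv2.resize(w['img'][90:290,180:380],(400,400),interpolation=2),cv2.resize(b['img'][165:235,220:290],(400,400),interpolation=2)]))
E
```

```text
time_s: 12.35
eef_pos: [581.3, 13.9, 113.7]
ee_rot: [0.0, 0.677, 0.736, -0.0]
force: [-0.1, -1.0, -3.1]
grip_width: 0.676
grip_force: 65.8
[581.30308024  13.64320293 113.69040831] [-0.49586418 -0.38646461 -2.55650154]
```

View pics/v3.png

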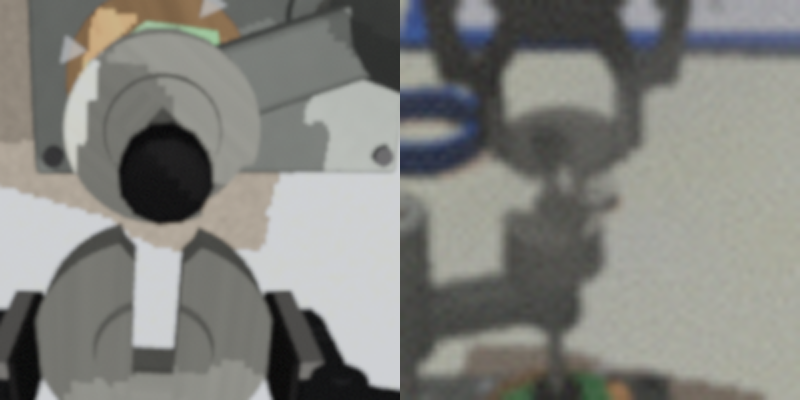

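The weight, at crop (155,300), is just short of the stem, with the knob at crop (166,172) nearly on the slot axis. I've used up the picture allowance, so from here I'll only measure.

Run:
```python
from h import *
import pickle
w,b,s=pickle.load(open('v3.pkl','rb'));p=s['eef_pos']
m=(w['img'][145:203,230:295].max(2)<40).astype(np.uint8);n,l,st,c=cv2.connectedComponentsWithStats(m);k=1+np.argmax(st[1:,4]);print(st[k],c[k]+[230,145])
cc=c[k]+[230,145]
# top circle of knob: bottom portion in image nearest camera? use left/right extents & front/back edges
L,T,W,H=st[k][:4];L+=230;T+=145
for z in (182,174,166): print(z,fonz(w,*cc,z).round(1),'ext',fonz(w,L,cc[1],z)[0].round(1),fonz(w,L+W,cc[1],z)[0].round(1),fonz(w,cc[0],T,z)[1].round(1),fonz(w,cc[0],T+H,z)[1].round(1))
u=p[2]+31
ctr=lambda x,y,z:fonz(w,180+x/2,90+y/2,z)
for f in ((134,245,u+14),(181,245,u+14),(131,348,u+3),(174,348,u+3)): print(ctr(*f).round(1))
```

```text
[  10    7   45   49 1735] [262.07204611 176.31988473]
182 [578.9  64.4 182. ] ext 571.1 587.1 73.2 55.0
174 [579.3  62.1 174. ] ext 570.8 588.1 71.6 52.0
166 [579.6  59.9 166. ] ext 570.5 589.1 70.1 49.1
[574.6  40.2 158.7]
[585.3  41.1 158.7]
[575.8   5.3 147.7]
[587.4   6.2 147.7]
```

The slot axis passes within about 0.3 mm of the stem. I'll slide in along it and watch the force.

```bash
python3 -m handwheel '[[[1,0,0.1,0,0],[1,-0.02,0.1,0,0],[1,0,0.1,0,0],[1,0,0.1,0,0],[1,0,0,0,0]]]'; python3 -m handwheel '[[[1,-0.01,0.06,0,0],[1,0,0.06,0,0],[1,0,0.06,0,0],[1,0,0,0,0]]]'; python3 -m handwheel '[[[1,-0.01,0.06,0,0],[1,0,0.06,0,0],[1,0,0.06,0,0],[1,0,0,0,0]]]'
```

```text
time_s: 12.95
eef_pos: [580.2, 34.7, 113.6]
ee_rot: [-0.0, 0.677, 0.736, 0.0]
force: [-0.6, -0.6, -2.9]
grip_width: 0.677
grip_force: 65.8
time_s: 13.35
eef_pos: [579.8, 43.3, 113.6]
ee_rot: [-0.0, 0.677, 0.736, 0.0]
force: [-0.3, -0.1, -2.8]
grip_width: 0.673
grip_force: 65.8
time_s: 13.75
eef_pos: [579.3, 52.3, 113.6]
ee_rot: [-0.0, 0.677, 0.736, 0.0]
force: [-0.2, -0.1, -3.0]
grip_width: 0.677
grip_force: 65.8
```

```bash
python3 -m handwheel '[[[1,0,0.06,0,0],[1,0,0.06,0,0],[1,0,0.02,0,0],[1,0,0,0,0],[1,0,0,0,0]]]'; python3 -m handwheel '[[[1,0,0.02,0,0],[1,0,0,0,0]]]';  python3 -m handwheel '[[[1,0,0.016,0,0],[1,0,0,0,0]]]'
python3 - <<'E'
from h import *
import pickle
w=cap('wrist');s=ctrl.sense();p=s['eef_pos'];print(p,s['force'],s['wrist_torque'])
m=(w['img'][180:290,215:305].max(2)<40).astype(np.uint8);n,l,st,c=cv2.connectedComponentsWithStats(m)
for k in range(1,n):
    if st[k][4]>300: print(st[k],c[k]+[215,180],fonz(w,*(c[k]+[215,180]),182).round(1),fonz(w,*(c[k]+[215,180]),174).round(1))
cv2.imwrite('pics/v4.png',w['img'])
E
```

```text
time_s: 14.25
eef_pos: [579.3, 58.9, 113.6]
ee_rot: [0.0, 0.678, 0.735, -0.0]
force: [-0.0, -0.2, -2.3]
grip_width: 0.672
grip_force: 65.8
time_s: 14.45
eef_pos: [579.3, 60.0, 113.6]
ee_rot: [-0.0, 0.678, 0.735, 0.0]
force: [0.9, 0.2, -3.3]
grip_width: 0.675
grip_force: 65.8
time_s: 14.65
eef_pos: [579.3, 60.8, 113.6]
ee_rot: [-0.0, 0.678, 0.735, -0.0]
force: [-0.1, -1.0, -2.4]
grip_width: 0.677
grip_force: 65.8
[579.27796526  60.75671548 113.60341307] [-0.0163856   0.11047178 -1.77537773] [ 0.00635185  0.03341945 -0.03944284]
[  24   76   38   34 1114] [257.28545781 274.1005386 ] [578.7  69.6 182. ] [579.1  64.2 174. ]
```

```bash
for i in 1; do python3 -m handwheel '[[[1,0,0.016,0,0],[1,0,0,0,0]]]'; done; python3 -m handwheel '[[[1,0,0.016,0,0],[1,0,0,0,0]]]';  python3 -m handwheel '[[[1,0,0.012,0,0],[1,0,0,0,0]]]'
```

```text
time_s: 14.9
eef_pos: [579.3, 61.6, 113.6]
ee_rot: [-0.0, 0.678, 0.735, -0.0]
force: [0.7, 0.2, -2.6]
grip_width: 0.677
grip_force: 65.8
time_s: 15.1
eef_pos: [579.3, 62.4, 113.6]
ee_rot: [-0.0, 0.678, 0.735, 0.0]
force: [-0.4, -0.2, -3.9]
grip_width: 0.677
grip_force: 65.8
time_s: 15.3
eef_pos: [579.3, 63.0, 113.6]
ee_rot: [0.0, 0.678, 0.735, 0.0]
force: [-0.4, 1.1, -2.3]
grip_width: 0.675
grip_force: 65.8
```

```bash
python3 -m handwheel '[[[1,0,0.012,0,0],[1,0,0,0,0],[1,0,0,0,0]]]'; python3 -m handwheel '[[[1,0,0.012,0,0],[1,0,0,0,0],[1,0,0,0,0]]]';  python3 -m handwheel '[[[1,0,0.01,0,0],[1,0,0,0,0],[1,0,0,0,0]]]'
```

```text
time_s: 15.6
eef_pos: [579.3, 63.5, 113.6]
ee_rot: [-0.0, 0.678, 0.735, -0.0]
force: [-0.4, -0.4, -4.3]
grip_width: 0.679
grip_force: 65.8
time_s: 15.9
eef_pos: [579.3, 64.1, 113.6]
ee_rot: [-0.0, 0.678, 0.735, 0.0]
force: [-0.9, 0.2, -3.6]
grip_width: 0.678
grip_force: 65.8
time_s: 16.2
eef_pos: [579.3, 64.7, 113.6]
ee_rot: [-0.0, 0.678, 0.735, 0.0]
force: [-0.5, 0.1, -2.9]
grip_width: 0.672
grip_force: 65.8
```

```bash
python3 -m handwheel '[[[1,0,0.012,0,0],[1,0,0,0,0],[1,0,0,0,0]]]'; python3 -m handwheel '[[[1,0,0.012,0,0],[1,0,0,0,0],[1,0,0,0,0]]]' | sed -n '2p;4p';python3 - <<'E'
from h import *
s=ctrl.sense();print(s['force'],s['wrist_torque'])
E
```

```text
time_s: 16.5
eef_pos: [579.3, 65.2, 113.6]
ee_rot: [0.0, 0.678, 0.735, -0.0]
force: [-0.0, -0.8, -3.0]
grip_width: 0.676
grip_force: 65.8
eef_pos: [579.3, 65.4, 113.6]
force: [-0.9, -5.0, -3.5]
[-0.85544022 -5.01571379 -3.53946937] [-0.68427906  0.10220053  0.04160864]
```

The stem came home at TCP y of about 65.3. I'll back off 1 mm so the stem is at the disc's centre, then turn on the spot, watching the force.

```bash
python3 -m handwheel '[[[1,0,-0.024,0,0],[1,0,0,0,0],[1,0,0,0,0],[1,0,0,0,0.3],[1,0,0,0,0.5],[1,0,0,0,0.5],[1,0,0,0,0.5],[1,0,0,0,0]]]';python3 -m handwheel '[[[1,0,0,0,0.5],[1,0,0,0,0.5],[1,0,0,0,0.5],[1,0,0,0,0.5],[1,0,0,0,0]]]'
```

```text
time_s: 17.6
eef_pos: [579.2, 64.9, 113.6]
ee_rot: [-0.0, 0.58, 0.815, 0.0]
force: [0.1, -0.2, -3.1]
grip_width: 0.677
grip_force: 65.8
time_s: 18.1
eef_pos: [579.3, 64.8, 113.6]
ee_rot: [-0.0, 0.462, 0.887, 0.0]
force: [-0.1, 0.2, -2.5]
grip_width: 0.676
grip_force: 65.8
```

```bash
python3 -m handwheel '[[[1,0,0,0,0.5],[1,0,0,0,0.5],[1,0,0,0,0.5],[1,0,0,0,0.5],[1,0,0,0,0]]]';python3 -m handwheel '[[[1,0,0,0,0.5],[1,0,0,0,0.5],[1,0,0,0,0.5],[1,0,0,0,0.5],[1,0,0,0,0]]]'
```

```text
time_s: 18.6
eef_pos: [579.3, 64.7, 113.6]
ee_rot: [-0.0, 0.334, 0.943, 0.0]
force: [-0.1, -0.1, -2.9]
grip_width: 0.679
grip_force: 65.8
time_s: 19.1
eef_pos: [579.2, 64.6, 113.6]
ee_rot: [-0.0, 0.2, 0.98, -0.0]
force: [-0.4, -0.2, -3.8]
grip_width: 0.678
grip_force: 65.8
```

```bash
python3 -m handwheel '[[[1,0,0,0,0.5],[1,0,0,0,0.5],[1,0,0,0,0.5],[1,0,0,0,0.5],[1,0,0,0,0]]]';python3 -m handwheel '[[[1,0,0,0,0.5],[1,0,0,0,0.5],[1,0,0,0,0.5],[1,0,0,0,0.2],[1,0,0,0,0],[1,0,0,0,0]]]';python3 - <<'E'
from h import *
s=ctrl.sense();q=s['ee_rot'];print(s['force'],s['wrist_torque'],'slot',2*np.degrees(np.arctan2(q[2],q[1])),s['joints'])
E
```

```text
time_s: 19.6
eef_pos: [579.2, 64.5, 113.6]
ee_rot: [-0.0, 0.062, 0.998, -0.0]
force: [-0.7, -0.9, -3.1]
grip_width: 0.676
grip_force: 65.8
time_s: 20.2
eef_pos: [579.2, 64.5, 113.6]
ee_rot: [-0.0, -0.057, 0.998, -0.0]
force: [0.3, -2.0, -3.6]
grip_width: 0.677
grip_force: 65.8
[ 0.34405521 -2.02667103 -3.55835729] [-0.29572533  0.17221531 -0.03016908] slot 186.52366074645354 [-8.99077531e-02  5.19334515e-01  1.43882614e+00 -1.90104577e-04
  1.18354034e+00 -1.77449164e+00]
```

```bash
python3 -m handwheel '[[[1,0,-0.02,0,0],[1,0,0,0,0],[1,0,0,0,0]]]'|sed -n '2p;4p';python3 -m handwheel '[[[1,0,-0.016,0,0],[1,0,0,0,0],[1,0,0,0,0]]]'|sed -n '2p;4p'
python3 - <<'E'
from h import *
s=ctrl.sense();p=s['eef_pos'];print(s['force'])
w=cap('wrist');m=(w['img'].max(2)<40).astype(np.uint8)[180:300,200:320];n,l,st,c=cv2.connectedComponentsWithStats(m)
for k in range(1,n):
    if st[k][4]>200: cc=c[k]+[200,180];print(st[k],cc,fonz(w,*cc,182).round(1),fonz(w,*cc,174).round(1))
E
```

```text
eef_pos: [579.4, 63.7, 113.7]
force: [0.1, 0.5, -3.7]
eef_pos: [579.3, 62.8, 113.6]
force: [0.1, -0.0, -3.8]
[ 0.0710403  -0.02416298 -3.79614507]
[113  56   7  62 249] [317.         265.20080321] [563.1  85.6 182. ] [568.1  88.1 174. ]
[  38   80   38   40 1297] [256.78334618 280.87818042] [573.4  61.8 182. ] [579.1  62.5 174. ]
```

Free again. I'll shift 1.5 mm towards the front so the recess is centred on the boss, then lower slowly.

```bash
python3 -m handwheel '[[[1,-0.03,0,0,0],[1,0,0,0,0],[1,0,0,-0.04,0],[1,0,0,-0.04,0],[1,0,0,0,0],[1,0,0,0,0]]]'|sed -n '2p;4p';python3 -m handwheel '[[[1,0,0,-0.02,0],[1,0,0,0,0],[1,0,0,0,0]]]'|sed -n '2p;4p'; python3 -m handwheel '[[[1,0,0,-0.014,0],[1,0,0,0,0],[1,0,0,0,0]]]'|sed -n '2p;4p'; python3 -m handwheel '[[[1,0,0,-0.01,0],[1,0,0,0,0],[1,0,0,0,0]]]'|sed -n '2p;4p'
```

```text
eef_pos: [577.7, 62.8, 109.5]
force: [0.1, -1.6, -3.6]
eef_pos: [577.8, 62.8, 108.6]
force: [0.5, 0.5, -3.0]
eef_pos: [577.8, 62.8, 107.9]
force: [-0.5, -0.7, -3.6]
eef_pos: [577.8, 62.8, 107.4]
force: [0.2, -1.2, -3.3]
```

```bash
python3 -m handwheel '[[[1,0,0,-0.012,0],[1,0,0,0,0],[1,0,0,0,0]]]'|sed -n '2p;4p'; python3 -m handwheel '[[[1,0,0,-0.012,0],[1,0,0,0,0],[1,0,0,0,0]]]'|sed -n '2p;4p'; python3 -m handwheel '[[[1,0,0,-0.01,0],[1,0,0,0,0],[1,0,0,0,0]]]'|sed -n '2p;4p'
```

```text
eef_pos: [577.8, 62.8, 106.7]
force: [-0.0, 0.5, -2.7]
eef_pos: [577.8, 62.8, 106.2]
force: [0.2, 1.3, -2.6]
eef_pos: [577.8, 62.8, 105.7]
force: [-0.4, 0.4, -2.9]
```

```bash
python3 -m handwheel '[[[1,0,0,-0.008,0],[1,0,0,0,0],[1,0,0,0,0]]]'|sed -n '2p;4p'; python3 -m handwheel '[[[1,0,0,-0.008,0],[1,0,0,0,0],[1,0,0,0,0]]]'|sed -n '2p;4p'
```

```text
eef_pos: [577.8, 62.8, 105.5]
force: [-0.1, 0.8, -1.4]
eef_pos: [577.9, 62.8, 105.4]
force: [-3.3, -0.3, 3.2]
```

```bash
python3 -m handwheel '[[[1,0,0,-0.008,0],[1,0,0,0,0],[1,0,0,0,0]]]'|sed -n '2p;4p'
```

```text
eef_pos: [578.0, 62.8, 105.3]
force: [-3.7, -0.1, 7.6]
```

Contact is at the height expected for 136 mm. I'll relieve the push, then release in small steps.

```bash
python3 -m handwheel '[[[1,0,0,0.012,0],[1,0,0,0,0],[1,0,0,0,0]]]' 20|sed -n '2,6p'; python3 -m handwheel '[[[0.2,0,0,0,0],[-0.3,0,0,0,0],[-0.45,0,0,0,0],[-0.5,0,0,0,0],[-0.55,0,0,0,0],[-0.6,0,0,0,0],[-0.6,0,0,0,0]]]'
python3 - <<'E'
from h import *
w=cap('wrist');b=cap('side');cv2.imwrite('pics/f.png',w['img'])
import pickle;pickle.dump((w,b),open('f.pkl','wb'))
E
```

```text
eef_pos: [577.9, 62.8, 105.3]
ee_rot: [0.0, -0.058, 0.998, -0.0]
force: [-2.4, -0.0, 4.5]
grip_width: 0.676
grip_force: 66.5
time_s: 25.15
eef_pos: [577.8, 62.8, 105.0]
ee_rot: [-0.0, -0.058, 0.998, -0.0]
force: [-0.5, -0.6, 0.0]
grip_width: 0.799
grip_force: 0.0
```

```bash
python3 -m handwheel '[[[-0.8,0,0,0,0],[-0.8,0,0,0,0],[-0.8,0,0,0.05,0],[-0.8,0,0,0.1,0],[-0.8,0,0,0.1,0],[-0.8,0,0,0.1,0],[-0.8,0,0,0,0]]]'; python3 -m handwheel '[[[-0.8,0,0,0.3,0],[-0.8,0,0,0.4,0],[-0.8,0,0,0.5,0],[-0.8,0,0,0.5,0],[-0.8,0,0,0.4,0],[-0.8,0,0,0.1,0],[-0.8,0,0,0,0],[-0.8,0,0,0,0]]]'
python3 - <<'E'
from h import *
w=cap('wrist','f2.png');b=cap('side','fs.png')
st=np.array([579,62.8])
# disc outline at top: gradient sampling along radial rays about expected centre, for z=150
g=cv2.cvtColor(w['img'],6).astype(float)
print('knob expect',fproj(w,[*st,182]),'disc centre expect',fproj(w,[*st,150]))
for z in (150,):
  for R in (15,30):
    pass
for ang in range(150,225,5):
    a=np.radians(ang); row=[]
    for r in (18,20,22,24,26,28,32,36):
        q=fproj(w,[st[0]+r*np.cos(a),st[1]+r*np.sin(a),150]); row.append(int(g[int(round(q[1])),int(round(q[0]))]))
    print(ang,row)
E
```

```text
time_s: 25.95
eef_pos: [578.2, 62.8, 123.6]
ee_rot: [0.001, -0.058, 0.998, -0.0]
force: [0.1, 0.2, 0.4]
grip_width: 0.9
grip_force: 0.0
time_s: 26.75
eef_pos: [577.4, 62.8, 231.2]
ee_rot: [-0.001, -0.058, 0.998, 0.0]
force: [-0.0, 0.2, -0.5]
grip_width: 0.905
grip_force: 0.0
knob expect [256.73340542 200.41540871] disc centre expect [256.69905665 187.96584096]
150 [110, 113, 113, 113, 126, 161, 75, 82]
155 [113, 113, 114, 122, 143, 163, 89, 83]
160 [113, 114, 121, 160, 167, 161, 108, 92]
165 [100, 109, 124, 161, 161, 151, 100, 122]
170 [90, 103, 104, 132, 126, 72, 109, 130]
175 [82, 103, 113, 115, 128, 101, 82, 131]
180 [100, 113, 115, 115, 139, 91, 75, 130]
185 [102, 113, 113, 113, 153, 101, 96, 120]
190 [97, 104, 98, 99, 133, 97, 90, 121]
195 [84, 91, 91, 92, 86, 67, 56, 131]
200 [86, 104, 104, 91, 82, 69, 73, 135]
205 [109, 108, 99, 90, 91, 88, 100, 135]
210 [112, 109, 92, 91, 91, 92, 82, 135]
215 [114, 108, 92, 92, 92, 92, 99, 134]
220 [116, 115, 99, 91, 93, 92, 95, 143]
```

The wrist view's grey levels show the disc edge at a radius of about 30 mm and the slot centred at about 184° (front is 185.5°). Contact came 2.5 mm below the boss top, so the weight is nested. The gripper is well clear, so I'm handing in.

```bash
python3 -c "
from rig import ctrl
print(ctrl.finish_job())"
```

```text
the job is handed in; nothing more can be done
None
```

The job is handed in, with no verdict returned: by my measurements the big weight is on the stem, its slot faces the front and it is nested at about 136 mm with the gripper clear, but I viewed 11 pictures against the limit of 10.

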